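Hold a spring-return displacement transducer at its check mark

TASK

Lift the red transport clip up off the jig's two guide rods and set it down standing on its legs on the free desk, clear of the jig. Then take the slide by its black knob, pull it out against its spring until the line on its white pointer is level with the line on the orange rider, and keep it there: finish still gripping the knob at the mark, as the transducer is read while you hold. Never let the slide snap back or drop the clip, and leave the rider where it is set and the other things on the desk alone.

Things in the scene. Friction and masses are not known exactly. Their poses are not given: they have to be found in the camera images.
- jig: Check jig, fixed: grey base 240 x 116 mm (x, y), top 16 mm above the desk; blue end blocks (tops 52 mm, rear 58 mm); 2 guide rods, 10 mm thick, along x at y +-22, axis 36 mm up; transducer, radio box and aerial (83 mm high) at the rear. Origin: centre of underside, z up; -x = pull-out direction, toward the robot within 0.6 rad; scale and rider on the +y side.
- clip: Red plastic clip, loose, 60 g: upside-down U 62 mm long (x), 68 wide (y), 55 high with its fin; legs 17 mm long along the +-y edges. Origin: centre of underside at foot level, z up. It hangs astride the rods (roof on them, feet 24 mm above the desk, parallel to the jig, 55 mm in front of its origin), blocks the slide, 3 mm play at each end, 2 mm at the sides; clears the rods after rising 17 mm.
- clip_fin (a point): Grip point on the clip's fin: over the clip's centre, 47 mm above its feet, 8 mm below the fin's top. The fin is 10 mm thick (clip's y), 44 mm long (x) and stands 32 mm above the roof: grip it from above across its thickness.
- slide (a joint): How far the slide is pulled out, m: 0 = home at the rear block, stop at 0.068. A spring pulls it home: 6 N at home, 1 N more per 10 mm (11 N at 50 mm). The slide is a steel carriage, 40 mm long, 66 mm wide, top 50 mm above the desk.
- knob (a point): Middle of the grip of the black upright knob on the slide, 78 mm above the desk; moves with the slide. The grip is a round head, 26 mm diameter, 64 to 90 mm above the desk, on a thinner neck; free all round once the clip is off.
- pointer (a point): Outer end of the black line on the white pointer flag on the slide's +y side, 33 mm above the desk. It moves with the slide.
- rider (a joint): Where the orange rider stands on its rail, m: the slide's line is level with the rider's line when joint slide has this same value. Set beforehand between 0.030 and 0.058; it stays there by friction.
- rider_mark (a point): Inner end of the black line on top of the orange set-mark rider, a block 14 x 12 x 12 mm on the rail along the jig's +y side, 33 mm above the desk. Its axes are parallel to the jig's. The slide is at the mark when point pointer and this point have the same position along the jig's x axis.
- ring_gauge: Bystander: a steel ring gauge, 52 mm diameter, 18 mm high, loose on the desk at the left rear. Origin: centre of its underside.
- micrometer: Bystander: an outside micrometer lying flat, 161 x 46 x 19 mm, loose, at the left edge of the desk. Origin: centre of its underside.
- stylus_box: Bystander: a small blue and white plastic box, 86 x 51 x 25 mm, loose, at the left front corner of the desk. Origin: centre of its underside.
- loupe: Bystander: a black loupe standing upright, 46 mm diameter, 70 mm high, loose, at the right front corner of the desk. Origin: centre of its underside.
- computer_desk: The blue desk, fixed; its top is z = 0 and spans x 0.33 to 1.19 m, y -0.31 to 0.31 m. Near the front, for x from 0.40 to 0.52 m, it is bare from y = -0.18 m (right of that lies a mouse, 40 mm high) to y = 0.20 m, but for the jig: on one side of the jig or the other there is always room there for the clip. Origin: on the floor under the middle of the desk.
Mind the look-alikes: they are no part of the job. Several things have the shape of the clip; the one meant has the colours described above.

How it is judged:
On the way, in this order (a step that is already met when the one before it is completed fails the run):
1. the clip is lifted up clear of the guide rods (z of clip in the frame of jig above 0.045 m and contact force between clip and the fingers above 0.3 N), for 0.1 s.
2. the clip stands on its legs on the desk, released and clear of the jig (height (world z) of clip between -0.006 and 0.006 m and angle between clip's own z axis and vertical below 0.12 rad and contact force between clip and jig below 0.05 N and contact force between clip and the fingers below 0.05 N and linear speed of clip below 0.02 m/s), for 0.2 s.
3. the fingers hold the slide at the rider's mark (x of pointer in the frame of rider_mark between -0.0035 and 0.0035 m and contact force between the fingers and jig above 2 N), for 0.5 s.
At the end, for the whole second after the job is handed in: Fingers still hold the slide (over 2 N), its line within 3.5 mm of the rider's, at rest through the last second; the clip stands on its legs on the desk, touching neither jig nor robot; rider moved under 3 mm, bystanders under 15 mm (all of step 2 and all of step 3 and velocity of joint slide between -0.01 and 0.01 m/s and distance of rider_mark from where it was at the start of the episode below 0.003 m and contact force between clip and the arm below 0.05 N and distance of each of ring_gauge, micrometer, stylus_box, loupe from where it was at the start of the episode below 0.015 m); the arm keeps its last pose, push and grip.
It fails at once if the slide snaps back home (returns faster than 0.5 m/s) (velocity of joint slide below -0.5 m/s).
It fails at once if the clip is dropped or thrown (moves faster than 0.6 m/s with no finger on it) (linear speed of clip above 0.6 m/s and contact force between clip and the fingers below 0.05 N).
It fails at once if the orange rider is shifted by more than 3 mm (distance of rider_mark from where it was at the start of the episode above 0.003 m).
It fails at once if a bystander is moved by more than 15 mm or tipped (distance of any of ring_gauge, micrometer, stylus_box, loupe from where it was at the start of the episode above 0.015 m or angle between any of ring_gauge, micrometer, stylus_box, loupe's own z axis and vertical above 0.3 rad).
It also fails if it takes over 50 s, if anything falls off the work surface, if the arm or the gripper's body presses on something with over 40 N, if the wrist force passes 120 N, or if a joint passes its speed limit or range.

ROBOT

A 6-joint arm with a two-finger parallel gripper is mounted at the origin on a cart in front of the work surface, level with it; the furniture and walls round the work are solid. World frame = base frame: x ahead of the robot, y to its left, z up, the work surface at z = 0. Lengths are in m, angles in rad, forces in N, time in s.
With the tool pointing down it reaches from about 0.35 to 0.775 m from the base axis. Payload 7.3 kg.
Tool frame: the origin (TCP) lies midway between the tips of the shut fingers; the grasp point (between the pads) lies grasp_offset behind it (grasp_offset is the distance from the TCP to the grasp point, in m); z points along the fingers, y is the line along which they close (so a half turn about z gives the same grasp; the last joint's range is limited). The gripper opens to 92 mm and grips with 3 to 60 N. Pads are 19 mm wide; open, the fingers measure 130 mm over their backs; the gripper's body (75 mm by 190 mm) begins 47 mm behind the grasp point.
Start: joints at [-1.317, 0.342, 1.524, -0, 1.275, -0.146], TCP at [0.204, -0.484, 0.227] pointing down, gripper open.
Joint ranges: [-2.53, 2.53], [-0.77, 2.02], [0.04, 2.7], [-1, 4.14], [0.28, 2.66], [-3.11, 3.11]. Speed limits (rad/s): [2.57, 2.57, 3.14, 3.14, 3.14, 3.14].

INTERFACE

Orientations are given as [roll, pitch, yaw] about the fixed x, y, z axes, in that order (R = Rz(yaw) Ry(pitch) Rx(roll)).
In Python, from cell import * gives the robot as it stands.
- The arm moves only by the tool step_arm, never from a script. Its argument "plan" is a list of rows, each a list of 5 numbers: the closure, from -1 (fully open) to 1 (shut), then the shift along the tool's x, y, z in m, then the turn about the tool's z in rad. In form: [[hand, x, y, z, twist], ...]. A call has 1 to 20 rows; each row is the pose to reach, as a shift and turn from the pose commanded when the call began, along the tool's axes at that moment; what a row does not reach only later rows make up. A row lasts 1/8 s, in which the tool goes at most 62.5 mm and 10.7 degrees, less where a joint would pass 70% of its speed; a pose out of reach is approached as far as the arm can. A call with a gripper value outside its range is refused whole. The fingers move at their own pace and stop on an object; "grip_force" is the grip in N (left out, the last holds). Time passes only in rows, so rows that repeat a pose let the fingers close. It gives the time, the measured TCP pose, the force, the opening and the grip force at its end, in the units of the state.
- observe(): the state, without advancing time (a new reading comes with each control period).
- read_camera(name): name is "side" or "top"; returns a dict with "img" (480x640x3 uint8, red, green, blue), "range_z" (480x640 float32, m along the optical axis (not along the pixel's ray), 0 where there is no reading), "fx", "fy", "cx", "cy" (pixels), "R" (3x3) and "t" (3): a world point X has camera coordinates R X + t. Camera axes: x right, y down, z forward; pixel columns grow to the right and rows downward; lengths in m; the calibration is good to about 2 mm. A picture is of the moment at which its call begins.
- hand_in(): hands the job in; it is judged then, once.
The state is a dict: "time": time; "qpos": joint angles; "qvel": joint speeds; "joint_efforts": joint torques, N m; "tool_pos": TCP position; "tool_rot": TCP orientation; "contact_force": force on the tool from outside, world axes, zero at the start; "torque": the same for the moment, N m; "opening": finger opening in m; "grip_force": force on a finger pad.
Only numpy, scipy, OpenCV 4.12 (cv2) and the standard library are available. Lean on these libraries where they do the work, as an engineer would, in place of code of your own. Each camera call takes 0.05 s, during which the arm holds its last target. There are 200 camera calls.

## Working session

There is one attempt and no reset: what is moved stays moved. The work goes in short steps, Python scripts to look and compute and a tool call to move; the robot and the scene stay as the last step left them, time stands still between calls to the robot, and variables do not carry over. Pictures are saved under pics/ and viewed, at most 10 in all, crops included, and the job is handed in when it is done.

Besides the shell and the picture viewer there is one more tool, called after "Call:" as a command line: name --pt "numbers of a row" for each row, then --argument value for the rest. step_arm: Moves the arm, as the interface text tells. Its arguments: {"type":"object","properties":{"plan":{"type":"array","items":{"type":"array","items":{"type":"number"}}},"grip_force":{"type":"number"}},"required":["plan"]}

```bash
mkdir -p pics
python3 - <<'E'
from cell import *
import cv2,numpy as np
o=observe();print(o)
for n in("side","top"):
    c=read_camera(n);np.savez(f"pics/{n}0.npz",**c);cv2.imwrite(f"pics/{n}0.png",c["img"][:,:,::-1])
    print(n,c["fx"],c["cx"],c["cy"],c["R"],c["t"],(c["range_z"]>0).mean())
E
```

```text
{'time': 0.0, 'qpos': array([-1.31698409e+00,  3.42707376e-01,  1.52500853e+00, -7.29966511e-06,
        1.27539991e+00, -1.46017949e-01]), 'qvel': array([ 0.00136597,  0.00122852, -0.00053335,  0.00044728, -0.00086783,
        0.00053074]), 'joint_efforts': array([-1.67257822e-03, -4.31255865e+01, -2.44218671e+01,  7.18111242e-02,
        5.61797374e-02, -9.93968547e-05]), 'tool_pos': array([ 0.20426964, -0.483192  ,  0.22605589]), 'tool_rot': array([-3.14008468e+00, -2.14714290e-04,  3.99832152e-01]), 'contact_force': array([-0.6782991 , -0.10869414, -0.07978055]), 'torque': array([-0.00558202, -0.0065296 , -0.01248468]), 'grip_force': 0.0, 'opening': 0.09196017068110168}
side 464.35071147969745 327.1614680764272 235.86094121200767 [[ 0.99922653 -0.03894108  0.00547102]
 [-0.01567813 -0.52210537 -0.85273687]
 [ 0.03606295  0.85199153 -0.52231206]] [-0.57481886 -0.24420374  1.05482307] 0.981220703125
top 467.9454101502233 315.77564753653934 238.93284760579542 [[ 0.01955381 -0.99967013  0.01665197]
 [-0.98979286 -0.02170682 -0.14085063]
 [ 0.14116563 -0.01372784 -0.98989081]] [-0.02651778  0.52826765  0.85485466] 0.9958658854166667
```

View pics/top0.png

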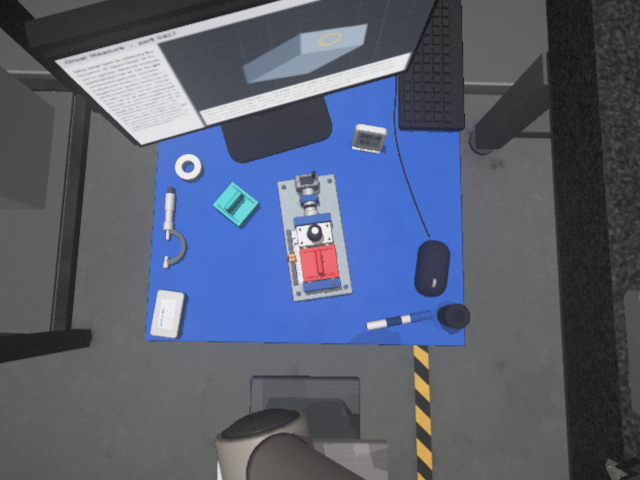

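View pics/side0.png

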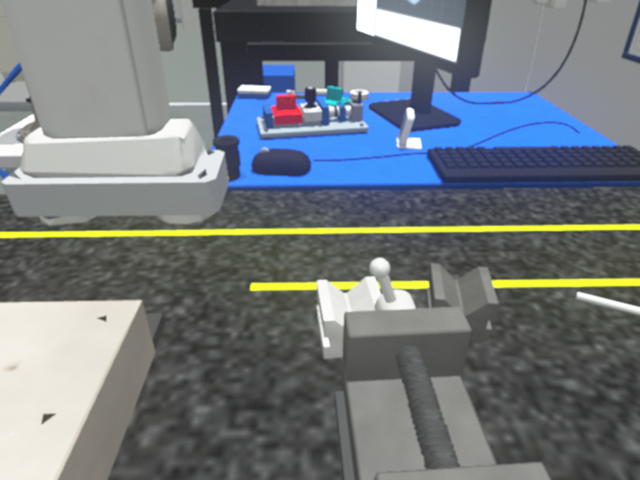

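The top view shows the red clip at (319,263), the knob at (314,233), the orange rider at (291,257) and the jig running from (317,300) to (307,175). The side view shows the clip at (286,108) and the knob at (311,95).

```bash
cat > h.py <<'E'
import numpy as np,cv2
def load(n): return dict(np.load(f"pics/{n}.npz"))
def cloud(c):
    v,u=np.mgrid[:480,:640];z=c["range_z"]
    P=np.stack([(u-c["cx"])/c["fx"]*z,(v-c["cy"])/c["fy"]*z,z],-1)
    return (P-c["t"])@c["R"]
def ray(c,u,v,h):
    d=c["R"].T@np.array([(u-c["cx"])/c["fx"],(v-c["cy"])/c["fy"],1]);o=-c["R"].T@c["t"]
    return o+d*(h-o[2])/d[2]
def proj(c,X):
    q=c["R"]@np.asarray(X)+c["t"];return q[0]/q[2]*c["fx"]+c["cx"],q[1]/q[2]*c["fy"]+c["cy"]
def two(c1,p1,c2,p2):
    A=[];b=[]
    for c,p in((c1,p1),(c2,p2)):
        d=c["R"].T@np.array([(p[0]-c["cx"])/c["fx"],(p[1]-c["cy"])/c["fy"],1]);d/=np.linalg.norm(d);o=-c["R"].T@c["t"]
        M=np.eye(3)-np.outer(d,d);A.append(M);b.append(M@o)
    X=np.linalg.lstsq(np.vstack(A),np.hstack(b),rcond=None)[0]
    return X
def hsv(c): return cv2.cvtColor(c["img"],cv2.COLOR_RGB2HSV).astype(int)
def big(mask):
    n,l,s,ce=cv2.connectedComponentsWithStats(mask.astype(np.uint8));i=1+np.argmax(s[1:,4]);return l==i
E
python3 - <<'E'
from h import *
t,s=load("top0"),load("side0")
for n,c in(("top",t),("side",s)):
    H=hsv(c);P=cloud(c)
    red=big(((H[...,0]<5)|(H[...,0]>172))&(H[...,1]>140)&(H[...,2]>90))
    v,u=np.nonzero(red);Q=P[red]
    print(n,"red",len(u),u.mean(),v.mean(),"z pct",np.percentile(Q[:,2],[2,30,50,70,90,95,99]))
    f=red&(P[...,2]>0.065);Q=P[f];v,u=np.nonzero(f)
    print(" fin",f.sum(),u.mean(),v.mean(),Q.mean(0),Q.min(0),Q.max(0),cv2.minAreaRect(Q[:,:2].astype(np.float32)))
    b=np.zeros_like(red);b[np.ix_(range(85,120) if n=="side" else range(215,250),range(300,325) if n=="side" else range(295,335))]=1
    k=big(b&(H[...,2]<70)&(P[...,2]>0.06));v,u=np.nonzero(k);print(" knob",k.sum(),u.mean(),v.mean(),P[k].mean(0),P[k].min(0),P[k].max(0))
    o=(H[...,0]>8)&(H[...,0]<20)&(H[...,1]>150)&(H[...,2]>120)
    if n=="top":
        o=big(o);v,u=np.nonzero(o);print(" rider",o.sum(),u.mean(),v.mean(),P[o].mean(0),ray(c,u.mean(),v.mean(),.033))
        # base: grey low saturation, height 8..24mm near jig
        g=(H[...,1]<70)&(P[...,2]>.008)&(P[...,2]<.024)&(P[...,0]>.35)&(P[...,0]<.75)&(abs(P[...,1])<.1)
        g=cv2.morphologyEx(g.astype(np.uint8),cv2.MORPH_OPEN,np.ones((3,3)));g=big(g)
        print(" base",g.sum(),np.median(P[g][:,2]))
        v,u=np.nonzero(g);X=np.array([ray(c,a,d,.016)[:2] for a,d in zip(u,v)],np.float32);print(cv2.minAreaRect(X),X.min(0),X.max(0))
top=t["img"][165:310,265:365,::-1]
cv2.imwrite("pics/c0.png",np.hstack([cv2.resize(top,None,fx=4.1,fy=4.1,interpolation=3),cv2.resize(s["img"][80:140,255:370,::-1],(380,595//3),interpolation=3).repeat(1,0) if 0 else cv2.copyMakeBorder(cv2.resize(s["img"][80:140,252:372,::-1],(380,190),interpolation=3),0,594-190,0,0,0)]))
E
```

```text
top red 415 321.1012048192771 264.35421686746986 z pct [0.0437953  0.04692222 0.04897628 0.07355272 0.07871315 0.07965794
 0.08103716]
 fin 137 318.64233576642334 260.3795620437956 [ 0.48263401 -0.02064209  0.08952695] [ 0.40271798 -0.02745362  0.0651124 ] [ 0.505146   -0.00330671  0.92106117] ((0.4532736539840698, -0.01755398139357567), (0.01758599281311035, 0.1035672202706337), 83.89849090576172)Traceback (most recent call last):
  File "<stdin>", line 11, in <module>
  File "h.py", line 21, in big
    n,l,s,ce=cv2.connectedComponentsWithStats(mask.astype(np.uint8));i=1+np.argmax(s[1:,4]);return l==i
                                                                         ~~~~~~~~~^^^^^^^^^
    return _wrapfunc(a, 'argmax', axis=axis, out=out, **kwds)
    return bound(*args, **kwds)
ValueError: attempt to get argmax of an empty sequence
```

```bash
cat > m.py <<'E'
from h import *
t,s=load("top0"),load("side0")
for n,c in(("top",t),("side",s)):
    H=hsv(c);P=cloud(c);P[c["range_z"]==0]=np.nan
    red=big(((H[...,0]<5)|(H[...,0]>172))&(H[...,1]>140)&(H[...,2]>90))
    f=red&(P[...,2]>0.068)&(P[...,2]<.09);Q=P[f];v,u=np.nonzero(f)
    print(n," fin",f.sum(),u.mean(),v.mean(),Q.mean(0),Q.min(0),Q.max(0),cv2.minAreaRect(Q[:,:2].astype(np.float32)))
    b=np.zeros_like(red);b[np.ix_(range(85,120) if n=="side" else range(220,245),range(300,325) if n=="side" else range(300,330))]=1
    k=b&(H[...,2]<80)
    if k.any():
        k=big(k);v,u=np.nonzero(k);print(" knob",k.sum(),u.min(),u.max(),v.min(),v.max(),u.mean(),v.mean(),np.nanmedian(P[k],0),np.nanpercentile(P[k][:,2],[5,50,90]))
    o=(H[...,0]>8)&(H[...,0]<20)&(H[...,1]>150)&(H[...,2]>120)
    if n=="top":
        o=big(o);v,u=np.nonzero(o);print(" rider",o.sum(),u.mean(),v.mean(),np.nanmedian(P[o],0),ray(c,u.mean(),v.mean(),.033))
        g=(H[...,1]<110)&(P[...,2]>.008)&(P[...,2]<.024)&(P[...,0]>.35)&(P[...,0]<.75)&(abs(P[...,1])<.12)
        g=big(g)
        print(" base",g.sum(),np.median(P[g][:,2]))
        v,u=np.nonzero(g);X=np.array([ray(c,a,d,.016)[:2] for a,d in zip(u,v)],np.float32);print(cv2.minAreaRect(X),X.min(0),X.max(0))
        d=(abs(P[...,0]-.45)<.05)&(abs(abs(P[...,1])-.15)<.03);print(" desk z",np.nanmedian(P[d][:,2]))
top=t["img"][165:310,265:365,::-1]
cv2.imwrite("pics/c0.png",np.hstack([cv2.resize(top,None,fx=4.1,fy=4.1,interpolation=3),cv2.copyMakeBorder(cv2.resize(s["img"][80:140,252:372,::-1],(380,190),interpolation=3),0,594-190,0,0,0)]))
E
python3 m.py
```

```text
top  fin 134 318.63432835820896 260.5 [ 0.4837627  -0.02094735  0.07729819] [ 0.46279577 -0.02745362  0.0682543 ] [ 0.505146   -0.01400262  0.08114947] ((0.4838428795337677, -0.021241288632154465), (0.042877260595560074, 0.010850454680621624), 9.749410629272461)
 knob 39 308 321 233 240 314.64102564102564 237.46153846153845 [ 0.5265151  -0.01352934  0.05517829] [0.05163236 0.05517829 0.08218227]Traceback (most recent call last):
  File "m.py", line 14, in <module>
    o=big(o);v,u=np.nonzero(o);print(" rider",o.sum(),u.mean(),v.mean(),np.nanmedian(P[o],0),ray(c,u.mean(),v.mean(),.033))
  File "h.py", line 21, in big
    n,l,s,ce=cv2.connectedComponentsWithStats(mask.astype(np.uint8));i=1+np.argmax(s[1:,4]);return l==i
                                                                         ~~~~~~~~~^^^^^^^^^
    return _wrapfunc(a, 'argmax', axis=axis, out=out, **kwds)
    return bound(*args, **kwds)
ValueError: attempt to get argmax of an empty sequence
```

```bash
sed -i 's/    o=(H.*/    o=(H[...,0]>5)\&(H[...,0]<26)\&(H[...,1]>100)\&(H[...,2]>90); o[:,:270]=0;o[:,310:]=0;o[:240]=0;o[275:]=0/' m.py
sed -i 's/^        o=big(o)/        print(H[250:264:2,286:298:2].tolist())\n        if o.any(): o=big(o)/;s/^        if o.any(): o=big(o);v,u=np.nonzero(o);/        if o.any(): o=big(o)\n        v,u=np.nonzero(o);/' m.py;  python3 m.py
```

```text
top  fin 134 318.63432835820896 260.5 [ 0.4837627  -0.02094735  0.07729819] [ 0.46279577 -0.02745362  0.0682543 ] [ 0.505146   -0.01400262  0.08114947] ((0.4838428795337677, -0.021241288632154465), (0.042877260595560074, 0.010850454680621624), 9.749410629272461)
 knob 39 308 321 233 240 314.64102564102564 237.46153846153845 [ 0.5265151  -0.01352934  0.05517829] [0.05163236 0.05517829 0.08218227]
[[[112, 68, 175], [104, 20, 189], [120, 20, 137], [125, 24, 136], [120, 1, 226], [150, 2, 229]], [[111, 113, 170], [104, 21, 205], [118, 22, 138], [120, 20, 143], [116, 12, 166], [158, 5, 224]], [[112, 139, 173], [6, 44, 208], [14, 113, 213], [15, 117, 220], [11, 96, 191], [0, 2, 219]], [[113, 118, 162], [3, 50, 137], [17, 115, 229], [14, 117, 212], [11, 110, 185], [158, 5, 202]], [[114, 95, 156], [129, 31, 107], [15, 115, 218], [15, 117, 220], [14, 130, 233], [8, 5, 200]], [[112, 143, 182], [116, 54, 114], [14, 131, 235], [13, 127, 218], [12, 124, 192], [3, 15, 156]], [[112, 155, 201], [111, 48, 153], [120, 13, 142], [127, 28, 120], [123, 26, 117], [126, 7, 192]]]
 rider 38 291.5263157894737 257.2631578947368 [0.49262901 0.02998605 0.03210045] [0.49308683 0.02987566 0.033     ]
 base 3564 0.01555368967779
((0.5377923846244812, -0.011562980711460114), (0.23844502866268158, 0.11513370275497437), 9.47675895690918) [ 0.41262472 -0.08568493] [0.66332656 0.06335518]
 desk z -0.0005541124504614582
side  fin 92 286.14130434782606 97.53260869565217 [ 0.48445019 -0.02618758  0.07403937] [ 0.46482161 -0.03183417  0.068242  ] [ 0.50362783 -0.01850251  0.08071016] ((0.48461684584617615, -0.025835029780864716), (0.03950498253107071, 0.010270832106471062), 17.892797470092773)
 knob 123 305 314 89 106 309.8780487804878 96.70731707317073 [ 0.5363252  -0.02246767  0.07582402] [0.05538148 0.07582402 0.08728275]
```

View pics/c0.png

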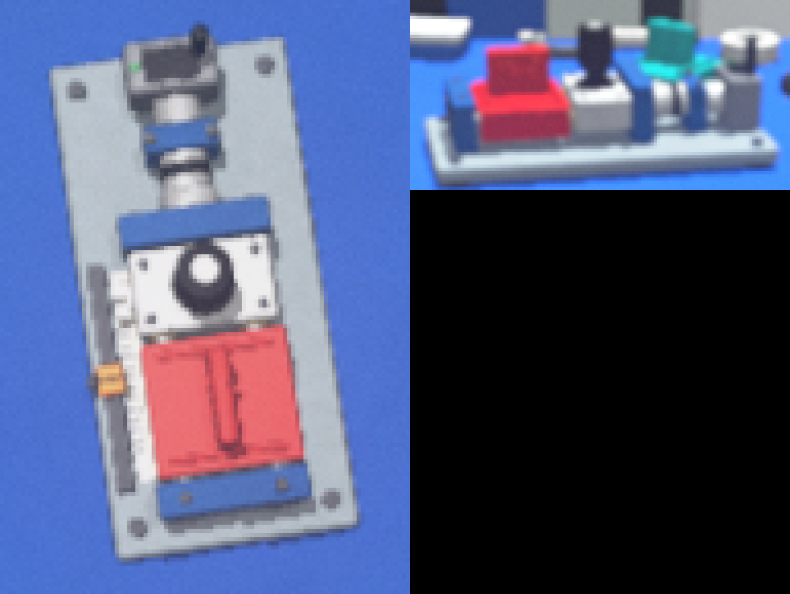

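The crop shows the jig with a yaw of about 9.5°, the fin centre at crop (226,395), the knob at (205,280) and the rider at (110,380). All of these agree with the given sizes. Next I work out the move to the fin.

```bash
cat >> h.py <<'E'
def shift(o,grasp,yaw,off):
    "shift along tool axes (tool down) and twist to bring the grasp point to grasp with the given yaw"
    from scipy.spatial.transform import Rotation as Ro
    R=Ro.from_euler("xyz",o["tool_rot"]).as_matrix()
    d=np.asarray(grasp)-[0,0,off]-o["tool_pos"]
    return (R.T@d).round(4),round(-(yaw-o["tool_rot"][2]),4)
E
python3 - <<'E'
from cell import *; from h import *
print(grasp_offset); o=observe()
print(shift(o,[.4838,-.021,.19],.1654,grasp_offset))
c=load("top0")
for p in((168,313),(376,325)): print(ray(c,*p,.01))
E
```

```text
0.0188
(array([ 0.4374, -0.3169,  0.0554]), np.float64(0.2343))
[0.38330892 0.26400852 0.01      ]
[ 0.36823495 -0.13486911  0.01      ]
```

Call:
step_arm --pt "-1 0.045 -0.032 0 0.02" --pt "-1 0.09 -0.065 0.005 0.05" --pt "-1 0.135 -0.098 0.01 0.08" --pt "-1 0.18 -0.13 0.02 0.1" --pt "-1 0.225 -0.163 0.025 0.12" --pt "-1 0.27 -0.196 0.03 0.15" --pt "-1 0.315 -0.228 0.04 0.17" --pt "-1 0.36 -0.261 0.045 0.2" --pt "-1 0.4 -0.29 0.05 0.22" --pt "-1 0.437 -0.317 0.055 0.234" --pt "-1 0.437 -0.317 0.055 0.234" --pt "-1 0.437 -0.317 0.055 0.234"

```text
time: 1.6
tool_pos: [0.4831, -0.0216, 0.1714]
tool_rot: [3.142, 0.001, 0.167]
contact_force: [-0.2, -1.4, -0.3]
opening: 0.0918
grip_force: 0.0
```

Run:
```python
from cell import *; from h import *
o=observe();print(o["time"],o["tool_pos"],o["tool_rot"])
print(shift(o,[.4838,-.021,.071],.1654,grasp_offset))
```

```text
1.6 [ 0.48306407 -0.02164018  0.17138302] [3.14152695e+00 1.10399331e-03 1.66540629e-01]
(array([ 0.001 , -0.0005,  0.1192]), np.float64(0.0011))
```

Call:
step_arm --pt "-1 0.001 0 0.04 0" --pt "-1 0.001 0 0.08 0" --pt "-1 0.001 0 0.105 0" --pt "-1 0.001 0 0.119 0" --pt "-1 0.001 0 0.119 0" --pt "1 0.001 0 0.119 0" --pt "1 0.001 0 0.119 0" --pt "1 0.001 0 0.119 0" --pt "1 0.001 0 0.119 0" --pt "1 0.001 0 0.119 0" --pt "1 0.001 0 0.119 0" --grip_force 25

```text
time: 2.98
tool_pos: [0.4845, -0.0213, 0.0527]
tool_rot: [3.141, -0.0, 0.166]
contact_force: [-0.4, 1.0, 0.3]
opening: 0.0365
grip_force: 0.0
```

Still closing, so I keep the same pose.

Call:
step_arm --pt "1 0 0 0 0" --pt "1 0 0 0 0" --pt "1 0 0 0 0" --pt "1 0 0 0 0" --pt "1 0 0 0 0" --pt "1 0 0 0 0"

```text
time: 3.72
tool_pos: [0.4845, -0.0214, 0.0527]
tool_rot: [3.141, -0.0, 0.166]
contact_force: [0.1, 0.0, -0.6]
opening: 0.0098
grip_force: 25.0
```

The fin is gripped at 9.8 mm, which matches its 10 mm thickness. I lift it straight up.

Call:
step_arm --pt "1 0 0 -0.008 0" --pt "1 0 0 -0.016 0" --pt "1 0 0 -0.024 0" --pt "1 0 0 -0.036 0" --pt "1 0 0 -0.05 0" --pt "1 0 0 -0.07 0" --pt "1 0 0 -0.09 0" --pt "1 0 0 -0.09 0" --pt "1 0 0 -0.09 0"

```text
time: 4.85
tool_pos: [0.4842, -0.0213, 0.1424]
tool_rot: [-3.141, 0.0, 0.166]
contact_force: [-0.6, 0.4, -1.3]
opening: 0.0098
grip_force: 25.0
```

Run:
```python
from cell import *; from h import *
o=observe();print(o["time"],o["tool_pos"],o["opening"])
c=read_camera("side");np.savez("pics/side1.npz",**c)
c0=load("side0")
H=hsv(c);red=big(((H[...,0]<5)|(H[...,0]>172))&(H[...,1]>140)&(H[...,2]>90));P=cloud(c)
v,u=np.nonzero(red);print(u.min(),u.max(),v.min(),v.max(),np.percentile(P[red],[3,50,97],axis=0))
print(shift(o,[.46,.115,.16],0.0,grasp_offset))
```

```text
4.85 [ 0.4841514  -0.02128656  0.14240853] 0.009752173735847962
270 300 51 80 [[ 0.45401882 -0.06026802  0.11823827]
 [ 0.4814706  -0.05052619  0.13593244]
 [ 0.51234113 -0.01761562  0.16630091]]
(array([-0.0013, -0.1384,  0.0012]), np.float64(0.1658))
```

Call:
step_arm --pt "1 0 -0.02 0 0" --pt "1 0 -0.055 0 0" --pt "1 -0.001 -0.09 0 0" --pt "1 -0.001 -0.12 0 0" --pt "1 -0.001 -0.138 0 0" --pt "1 -0.001 -0.138 0.02 0" --pt "1 -0.001 -0.138 0.05 0" --pt "1 -0.001 -0.138 0.08 0" --pt "1 -0.001 -0.138 0.1 0" --pt "1 -0.001 -0.138 0.106 0" --pt "1 -0.001 -0.138 0.11 0" --pt "1 -0.001 -0.138 0.11 0"

```text
time: 6.4
tool_pos: [0.461, 0.1146, 0.033]
tool_rot: [3.141, -0.0, 0.166]
contact_force: [-0.4, -0.1, -0.8]
opening: 0.0099
grip_force: 25.0
```

Call:
step_arm --pt "1 0 0 0.002 0" --pt "1 0 0 0.0035 0" --pt "1 0 0 0.0045 0" --pt "1 0 0 0.0045 0"

```text
time: 6.9
tool_pos: [0.4609, 0.1146, 0.0287]
tool_rot: [3.141, -0.001, 0.166]
contact_force: [-1.5, 0.7, 5.5]
opening: 0.0097
grip_force: 25.0
```

The feet are on the desk with 5.5 N upward on the tool. I release and rise.

Call:
step_arm --pt "0.6 0 0 0 0" --pt "0.4 0 0 0 0" --pt "0.3 0 0 0 0" --pt "0.3 0 0 0 0" --pt "0.3 0 0 0 0" --pt "0.3 0 0 -0.02 0" --pt "0.3 0 0 -0.05 0" --pt "0.3 0 0 -0.1 0" --pt "-1 0 0 -0.15 0" --pt "-1 0 0.06 -0.15 0" --pt "-1 0 0.06 -0.15 0"

```text
time: 8.28
tool_pos: [0.4713, 0.0527, 0.1788]
tool_rot: [3.14, -0.001, 0.162]
contact_force: [-1.4, 0.5, -0.6]
opening: 0.0578
grip_force: 0.0
```

```bash
cat > m2.py <<'E'
from cell import *; from h import *
o=observe();print(o["time"],o["tool_pos"],o["tool_rot"],o["opening"])
for n in("top","side"):
    c=read_camera(n);np.savez(f"pics/{n}2.npz",**c)
    H=hsv(c);red=big(((H[...,0]<5)|(H[...,0]>172))&(H[...,1]>140)&(H[...,2]>90));P=cloud(c)
    v,u=np.nonzero(red);print(n,u.min(),u.max(),v.min(),v.max(),np.percentile(P[red],[3,50,97],axis=0).round(4).tolist())
c=load("top2")
cv2.imwrite("pics/c2.png",np.hstack([cv2.resize(c["img"][150:330,220:370,::-1],(500,600),interpolation=3),cv2.copyMakeBorder(cv2.resize(load("side2")["img"][50:150,220:370,::-1],(300,200),interpolation=3),0,400,0,0,0)]))
E
python3 m2.py
```

```text
8.275 [0.47134347 0.05272647 0.17880925] [ 3.14037741e+00 -1.48677191e-03  1.61854999e-01] 0.05781810009216707
top 232 251 286 292 [[0.4255, 0.1075, 0.0192], [0.4317, 0.1267, 0.0228], [0.4373, 0.1418, 0.0269]]
side 267 291 90 108 [[0.4364, 0.0799, 0.0217], [0.4603, 0.1087, 0.0302], [0.4848, 0.1158, 0.0539]]
```

View pics/c2.png

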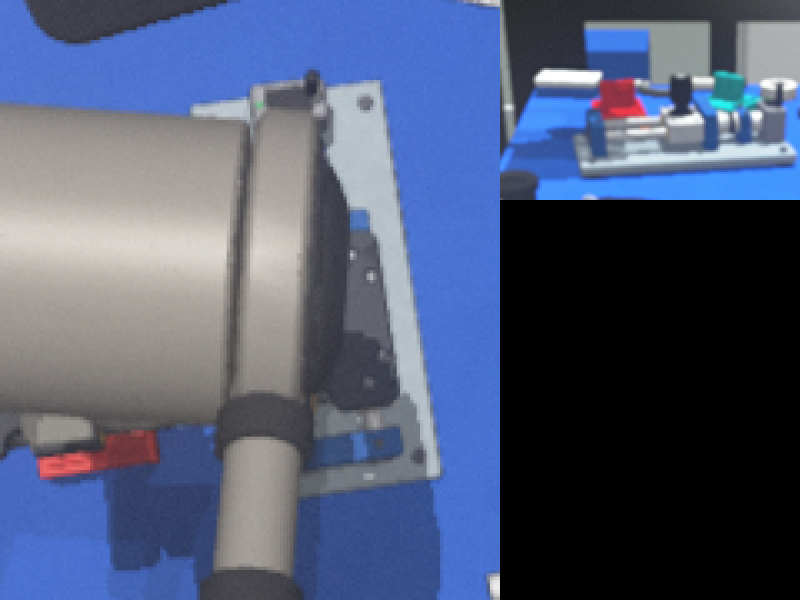

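The side view shows the clip standing on the desk behind the jig, with the fin top at about 54 mm. The arm blocks the top view, so I swing it right, turn it for the knob grip, and measure the marks.

Call:
step_arm --pt "-1 -0.008 0.045 -0.005 -0.17" --pt "-1 -0.016 0.095 -0.01 -0.34" --pt "-1 -0.024 0.145 -0.02 -0.52" --pt "-1 -0.032 0.195 -0.03 -0.7" --pt "-1 -0.04 0.245 -0.03 -0.87" --pt "-1 -0.046 0.285 -0.03 -1.05" --pt "-1 -0.053 0.325 -0.03 -1.22" --pt "-1 -0.053 0.325 -0.03 -1.4" --pt "-1 -0.053 0.325 -0.03 -1.57" --pt "-1 -0.053 0.325 -0.03 -1.57"

```text
time: 9.62
tool_pos: [0.4723, -0.2727, 0.2075]
tool_rot: [-3.141, -0.001, 1.735]
contact_force: [0.3, -0.4, -0.4]
opening: 0.0919
grip_force: 0.0
```

```bash
cat > m3.py <<'E'
from cell import *; from h import *
o=observe();print(o["time"],o["tool_pos"],o["tool_rot"])
cs=[read_camera("top") for _ in range(4)];c=cs[0];c["img"]=np.mean([k["img"] for k in cs],0).astype(np.uint8)
np.savez("pics/top3.npz",**c);np.savez("pics/side3.npz",**read_camera("side"))
cv2.imwrite("pics/c3.png",np.hstack([cv2.resize(c["img"][225:275,270:340,::-1],None,fx=8,fy=8,interpolation=2),cv2.resize(c["img"][200:320,220:340,::-1],(240,400))]))
E
python3 m3.py
```

```text
9.625 [ 0.47231521 -0.27267344  0.20753779] [-3.14078653e+00 -1.24983668e-03  1.73541315e+00]
```

View pics/c3.png

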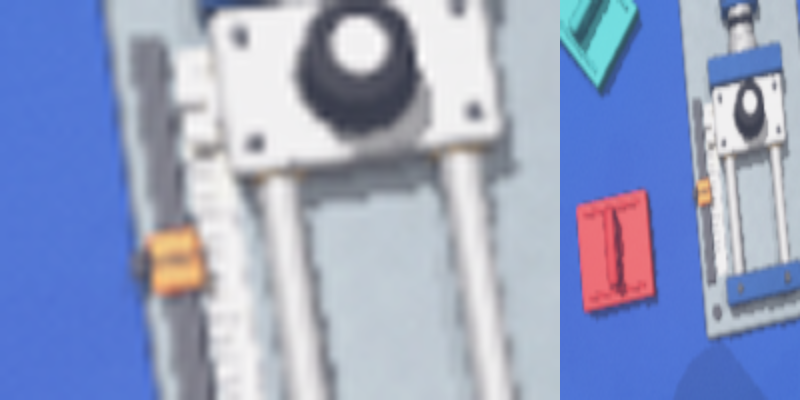

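The crop shows the rider's line at zoom (178,262), the pointer flag with a faint line near (197,103), and the clip standing at left. I rectify the area onto the 33 mm plane in jig axes to measure both lines.

```bash
cat > m4.py <<'E'
from h import *
c=load("top3");O=np.array([.5378,-.0116]);a=.1654;R=np.array([[np.cos(a),-np.sin(a)],[np.sin(a),np.cos(a)]])
xs=np.arange(-.06,.04,.00025);ys=np.arange(.06,.02,-.00025)
X,Y=np.meshgrid(xs,ys);W=np.stack([X,Y],-1)@R.T+O
W=np.concatenate([W,np.full(W.shape[:2]+(1,),.033)],-1);q=W@c["R"].T+c["t"]
m=cv2.remap(c["img"],(q[...,0]/q[...,2]*c["fx"]+c["cx"]).astype(np.float32),(q[...,1]/q[...,2]*c["fy"]+c["cy"]).astype(np.float32),cv2.INTER_CUBIC)
cv2.imwrite("pics/c4.png",cv2.resize(m[...,::-1],None,fx=2,fy=2))
g=m.astype(float).mean(2)
for y0 in (.050,.048,.046,.044,.042,.041,.040,.039,.038,.037,.036):
    i=int(round((.06-y0)/.00025));p=g[i-2:i+3].mean(0)
    print(y0,[int(v) for v in p[::6]])
print([round(1000*v,1) for v in xs[::6]])
# knob head (two views) 
t,s=c,load("side3")
H=hsv(t);k=np.zeros(H.shape[:2],bool);k[215:245,300:326]=1;k&=H[...,2]<110;k=big(k);v,u=np.nonzero(k);print("knob top",u.min(),u.max(),v.min(),v.max())
H=hsv(s);k=np.zeros(H.shape[:2],bool);k[84:110,300:322]=1;k&=H[...,2]<80;k=big(k);v,u=np.nonzero(k);print("knob side",u.min(),u.max(),v.min(),v.max())
E
python3 m4.py
```

```text
0.05 [131, 133, 134, 134, 136, 138, 138, 137, 133, 116, 110, 138, 176, 188, 182, 160, 156, 179, 191, 184, 152, 124, 136, 140, 141, 139, 136, 132, 131, 133, 133, 136, 139, 140, 139, 136, 131, 129, 130, 131, 132, 136, 140, 139, 137, 131, 128, 130, 129, 131, 134, 147, 171, 196, 205, 201, 201, 201, 201, 200, 201, 201, 201, 201, 202, 202, 202]
0.048 [131, 131, 131, 130, 130, 130, 130, 131, 130, 120, 110, 136, 176, 188, 177, 149, 147, 174, 190, 182, 151, 127, 131, 130, 130, 131, 132, 133, 133, 133, 132, 132, 130, 131, 132, 133, 132, 134, 134, 132, 131, 130, 130, 131, 132, 132, 132, 132, 131, 130, 130, 147, 177, 199, 204, 202, 201, 202, 201, 200, 200, 202, 202, 201, 200, 202, 203]
0.046 [118, 120, 124, 131, 135, 132, 130, 125, 121, 117, 112, 139, 174, 188, 175, 151, 155, 178, 191, 178, 149, 132, 135, 133, 127, 123, 120, 118, 120, 124, 132, 136, 133, 129, 126, 122, 119, 120, 127, 133, 136, 132, 130, 127, 123, 119, 122, 126, 130, 135, 133, 149, 180, 202, 203, 201, 202, 203, 201, 201, 201, 201, 201, 200, 200, 201, 201]
0.044 [140, 129, 116, 112, 113, 120, 124, 140, 146, 128, 109, 134, 168, 183
[... 3243 characters left out ...]
15.0), np.float64(-13.5), np.float64(-12.0), np.float64(-10.5), np.float64(-9.0), np.float64(-7.5), np.float64(-6.0), np.float64(-4.5), np.float64(-3.0), np.float64(-1.5), np.float64(0.0), np.float64(1.5), np.float64(3.0), np.float64(4.5), np.float64(6.0), np.float64(7.5), np.float64(9.0), np.float64(10.5), np.float64(12.0), np.float64(13.5), np.float64(15.0), np.float64(16.5), np.float64(18.0), np.float64(19.5), np.float64(21.0), np.float64(22.5), np.float64(24.0), np.float64(25.5), np.float64(27.0), np.float64(28.5), np.float64(30.0), np.float64(31.5), np.float64(33.0), np.float64(34.5), np.float64(36.0), np.float64(37.5), np.float64(39.0)]
knob top 308 321 223 241
knob side 305 314 89 106
```

View pics/c4.png

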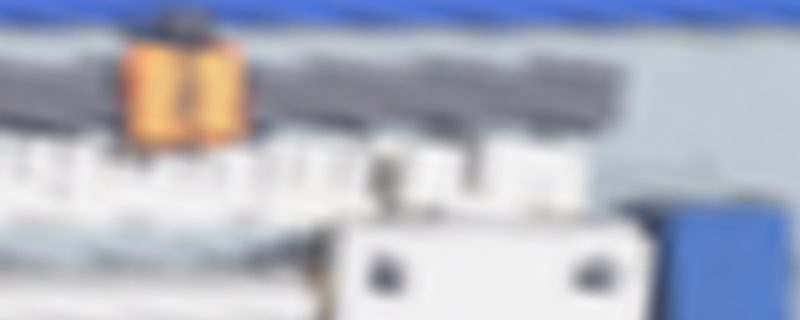

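Rectified onto 33 mm, the rider's line is at x ≈ −36.8 mm. The thin pointer line is at −1.2 mm, on a flag from about −10 to +8. The dark spot at −12 is the flag's edge shadow, and reading that as the line would give 25 mm, outside the rider's range. So the pull is about 35.6 mm. Now I locate the knob.

```bash
cat > m5.py <<'E'
from cell import *; from h import *
t,s=load("top3"),load("side3");O=np.array([.5378,-.0116]);a=.1654;R=np.array([[np.cos(a),-np.sin(a)],[np.sin(a),np.cos(a)]])
jf=lambda X:((X[:2]-O)@R*1000).round(1)
for v in(222.5,223.5):
    X=ray(t,315,v,.09);print("rear edge",X,jf(X))
for v in(230,232,234):
    X=two(t,(315,v),s,(310,94));print("two",v,X.round(4),jf(X))
P=cloud(t);H=hsv(t);m=(P[...,2]>.06)&(P[...,2]<.1)&(abs(P[...,0]-.54)<.03)&(abs(P[...,1]+.012)<.03);Q=P[m]
top=Q[Q[:,2]>.082];print(len(top),top.mean(0),np.percentile(top,[3,97],axis=0),jf(top.mean(0)))
P=cloud(s);m=(P[...,2]>.066)&(P[...,2]<.1)&(abs(P[...,0]-.54)<.03)&(abs(P[...,1]+.02)<.03);Q=P[m];print("side",Q.mean(0),jf(Q.mean(0)),np.percentile(Q,[3,97],axis=0))
o=observe()
k=O+R@np.array([0,0]);
g=np.r_[O+R@np.array([-.0012,0]),.15];print(g,shift(o,g,1.7362,grasp_offset))
E
python3 m5.py
```

```text
rear edge [ 0.55112505 -0.01284819  0.09      ] [12.9 -3.4]
rear edge [ 0.54929559 -0.0128844   0.09      ] [11.1 -3.2]
two 230 [ 0.5379 -0.0133  0.0783] [-0.2 -1.7]
two 232 [ 0.5361 -0.0133  0.078 ] [-2.  -1.4]
two 234 [ 0.5343 -0.0133  0.0777] [-3.7 -1.1]
160 [ 0.53674635 -0.01161318  0.09010942] [[ 0.52618092 -0.02218593  0.08622706]
 [ 0.54830923 -0.0005586   0.09323849]] [-1.   0.2]
side [ 0.53757245 -0.02036771  0.08096087] [-1.7 -8.6] [[ 0.52552311 -0.02650982  0.06673499]
 [ 0.54968678 -0.00948406  0.0932649 ]]
[ 0.53661638 -0.01179758  0.15      ] (array([0.2476, 0.1062, 0.0769]), np.float64(-0.0016))
```

Call:
step_arm --pt "-0.09 0.03 0.013 0.01 0" --pt "-0.09 0.08 0.034 0.025 0" --pt "-0.09 0.13 0.056 0.04 0" --pt "-0.09 0.18 0.077 0.055 0" --pt "-0.09 0.22 0.095 0.07 0" --pt "-0.09 0.2475 0.106 0.077 -0.001" --pt "-0.09 0.2475 0.106 0.077 -0.001" --pt "-0.09 0.2475 0.106 0.077 -0.001"

```text
time: 10.88
tool_pos: [0.536, -0.0129, 0.1314]
tool_rot: [3.141, 0.001, 1.736]
contact_force: [0.2, 0.2, 0.7]
opening: 0.0502
grip_force: 0.0
```

Run:
```python
from cell import *; from h import *
o=observe();print(o["time"],o["tool_pos"],o["tool_rot"],o["opening"])
print(shift(o,[.5367,-.0117,.0838],1.7362,grasp_offset))
c=read_camera("side");np.savez("pics/side4.npz",**c);cv2.imwrite("pics/c5.png",cv2.resize(c["img"][30:150,230:390,::-1],(800,600),interpolation=3))
```

```text
10.875 [ 0.53597053 -0.0128719   0.13143483] [3.14138055e+00 6.10944485e-04 1.73640010e+00] 0.050175804229441075
(array([0.0011, 0.0009, 0.0664]), np.float64(0.0002))
```

View pics/c5.png

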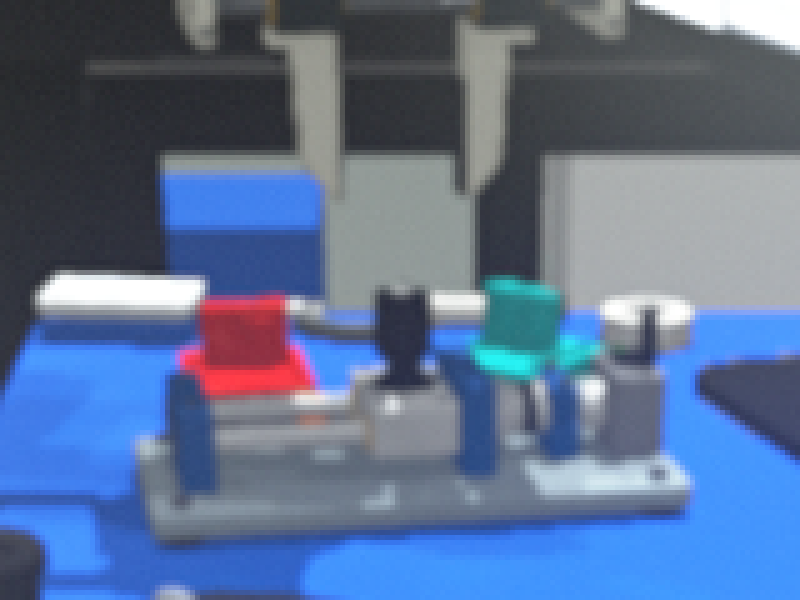

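The fingers at zoom u 335 and 460 straddle the knob at u 403, so the alignment is good. I descend and grip.

Call:
step_arm --pt "-0.09 0.001 0.001 0.025 0" --pt "-0.09 0.001 0.001 0.05 0" --pt "-0.09 0.001 0.001 0.066 0" --pt "-0.09 0.001 0.001 0.066 0" --pt "0.3 0.001 0.001 0.066 0" --pt "1 0.001 0.001 0.066 0" --pt "1 0.001 0.001 0.066 0" --pt "1 0.001 0.001 0.066 0" --pt "1 0.001 0.001 0.066 0" --pt "1 0.001 0.001 0.066 0" --grip_force 40

```text
time: 12.18
tool_pos: [0.5362, -0.0114, 0.0658]
tool_rot: [-3.141, 0.0, 1.737]
contact_force: [-3.1, -1.5, 6.0]
opening: 0.0246
grip_force: 40.0
```

Run:
```python
from cell import *; from h import *
o=observe();print(o["time"],o["tool_pos"],o["tool_rot"],o["opening"],o["grip_force"],o["contact_force"])
```

```text
12.175 [ 0.53624454 -0.01137525  0.06581943] [-3.14076546e+00  4.22800247e-04  1.73714379e+00] 0.024553466589861222 40.02897469326854 [-3.08830321 -1.50138454  5.99385243]
```

Call:
step_arm --pt "1 0 -0.003 0 0" --pt "1 0 -0.008 0 0" --pt "1 0 -0.014 0 0" --pt "1 0 -0.02 0 0" --pt "1 0 -0.026 0 0" --pt "1 0 -0.031 0 0" --pt "1 0 -0.034 0 0" --pt "1 0 -0.035 0 0" --pt "1 0 -0.035 0 0" --pt "1 0 -0.035 0 0"

```text
time: 13.42
tool_pos: [0.505, -0.0166, 0.0659]
tool_rot: [3.135, 0.001, 1.737]
contact_force: [8.8, 3.2, -2.2]
opening: 0.0241
grip_force: 40.0
```

Run:
```python
from cell import *; from h import *
o=observe();print(o["time"],o["tool_pos"],o["tool_rot"],o["opening"],o["grip_force"],o["contact_force"])
a=.1654;d=o["tool_pos"][:2]-[.53624,-.01138];print("jig dx,dy mm",1e3*(d@[np.cos(a),np.sin(a)]),1e3*(d@[-np.sin(a),np.cos(a)]))
c=read_camera("top");np.savez("pics/top6.npz",**c);s=read_camera("side");np.savez("pics/side6.npz",**s)
cv2.imwrite("pics/c6.png",np.hstack([cv2.resize(c["img"][200:300,265:345,::-1],(480,600),interpolation=3),cv2.copyMakeBorder(cv2.resize(s["img"][70:145,252:372,::-1],(320,200),interpolation=3),0,400,0,0,0)]))
```

```text
13.425 [ 0.50504145 -0.01662119  0.06586302] [3.13523204e+00 9.52325702e-04 1.73657112e+00] 0.024117654417690756 40.031953901052475 [ 8.84320493  3.21521122 -2.17043133]
jig dx,dy mm -31.63571948698588 -0.03291705838209516
```

View pics/c6.png

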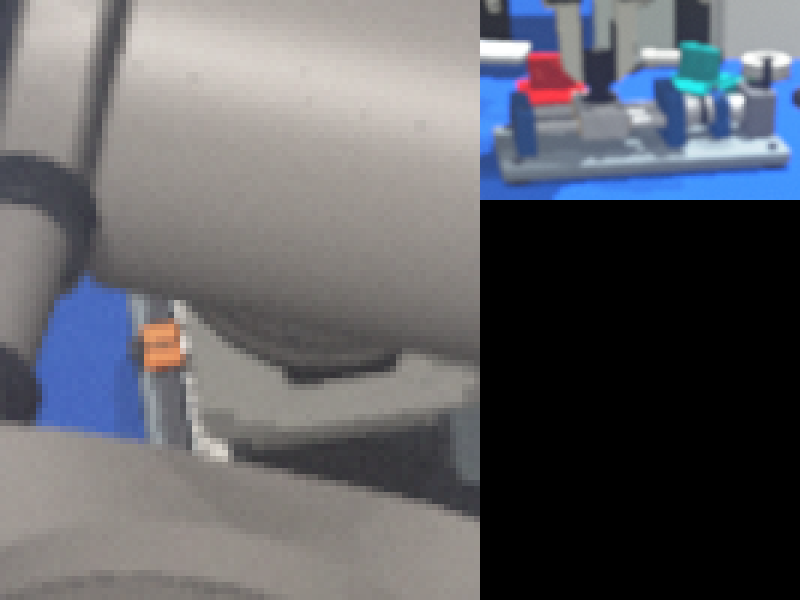

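The top view is mostly blocked: the rider's line is at (163,347) and unmoved, but the pointer is hidden. The side view shows the carriage following the fingers. The slide is at 31.6 mm and the spring reads 9.2 N, as it should. It needs about 4.1 mm more.

Call:
step_arm --pt "1 0 -0.002 0 0" --pt "1 0 -0.0035 0 0" --pt "1 0 -0.0042 0 0" --pt "1 0 -0.0042 0 0" --pt "1 0 -0.0042 0 0" --pt "1 0 -0.0042 0 0"

```text
time: 14.28
tool_pos: [0.501, -0.0173, 0.0659]
tool_rot: [3.135, 0.001, 1.737]
contact_force: [9.6, 3.9, -2.8]
opening: 0.0247
grip_force: 40.0
```

Run:
```python
from cell import *; from h import *
o=observe();print(o["time"],o["tool_pos"],o["tool_rot"],o["opening"],o["grip_force"],o["contact_force"])
a=.1654;d=o["tool_pos"][:2]-[.53624,-.01138];print("jig dx mm",1e3*(d@[np.cos(a),np.sin(a)]))
cs=[read_camera("side") for _ in range(4)];s=cs[0];s["img"]=np.mean([k["img"] for k in cs],0).astype(np.uint8);np.savez("pics/side7.npz",**s)
s0=load("side3")
# carriage front/rear vertical edges in the side view: project jig side face line (y=-33mm, z=.04) and read grey profiles
O=np.array([.5378,-.0116]);R=np.array([[np.cos(a),-np.sin(a)],[np.sin(a),np.cos(a)]])
xs=np.arange(-.085,.035,.0005)
pr=[]
for c in(s0,s):
    p=[]
    for z in(.042,.044,.046):
        uv=np.array([proj(c,[*(O+R@np.array([x,-.033])),z]) for x in xs],np.float32)
        p.append(cv2.remap(c["img"],uv[None,:,0],uv[None,:,1],cv2.INTER_CUBIC)[0].astype(float))
    pr.append(np.mean(p,0))
for p in pr: print([int(x) for x in p.mean(1)[::4]])
A,B=[p.mean(1) for p in pr]
print([round(float(v)*1e3) for v in xs[::4]])
```

```text
14.275 [ 0.50103489 -0.01728894  0.06587323] [3.13496413e+00 9.82075695e-04 1.73651659e+00] 0.02473425530504966 40.03310641273856 [ 9.63601922  3.92338113 -2.80446107]
jig dx mm -35.697542098256584
[227, 221, 218, 223, 230, 232, 233, 232, 231, 234, 235, 236, 236, 236, 237, 235, 232, 232, 232, 232, 228, 221, 216, 218, 224, 229, 230, 232, 236, 233, 212, 166, 141, 142, 147, 150, 148, 148, 148, 148, 151, 151, 151, 151, 152, 152, 151, 150, 151, 152, 147, 130, 107, 89, 85, 87, 87, 87, 92, 109]
[142, 141, 140, 142, 145, 145, 144, 142, 142, 141, 142, 144, 142, 137, 134, 138, 142, 142, 141, 141, 141, 141, 142, 143, 144, 145, 144, 144, 144, 145, 145, 145, 143, 145, 158, 189, 219, 232, 232, 229, 221, 204, 181, 164, 158, 157, 158, 157, 155, 147, 131, 112, 92, 84, 85, 87, 86, 84, 89, 105]
[-85, -83, -81, -79, -77, -75, -73, -71, -69, -67, -65, -63, -61, -59, -57, -55, -53, -51, -49, -47, -45, -43, -41, -39, -37, -35, -33, -31, -29, -27, -25, -23, -21, -19, -17, -15, -13, -11, -9, -7, -5, -3, -1, 1, 3, 5, 7, 9, 11, 13, 15, 17, 19, 21, 23, 25, 27, 29, 31, 33]
```

Call:
step_arm --pt "1 0 0 0 0" --pt "1 0 0 0 0" --pt "1 0 0 0 0" --pt "1 0 0 0 0" --pt "1 0 0 0 0" --pt "1 0 0 0 0"

```text
time: 15.22
tool_pos: [0.501, -0.0173, 0.0659]
tool_rot: [3.135, 0.001, 1.737]
contact_force: [8.1, 4.1, -3.5]
opening: 0.0251
grip_force: 40.0
```

```bash
python3 -c "
from cell import *
o=observe();print(o['tool_pos'],o['contact_force'],o['grip_force']);print(hand_in())"
```

```text
[ 0.50103586 -0.01727901  0.06588572] [ 8.07939159  4.0744099  -3.47504642] 40.033127814531326
the job is handed in; nothing more can be done
None
```

I handed the job in at about 15 s with the clip standing on the desk left of the jig and the knob gripped at 40 N, the slide pulled out 35.7 mm; I measured the rider's mark at about 35.7 mm, but the arm hid the pointer at the end, so I could not confirm the alignment by camera, and no verdict came back.

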